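# Draw the wide bar out of the slotted bin

## Task

Take the wide flat aluminium bar out of the blue slotted bin: hold it by the end that sticks out, draw it up along its slope through its slot in the bin's wall until its tail is out, then level it and lay it, without dropping it, flat and lengthways in the shallow steel tray. Leave the two thin bars where they are in the bin.

Things in the scene. Friction and masses are not known exactly. Their poses are not given: they have to be found in the camera images.
- flat_bar: The wide bar to take: plain aluminium, 220 mm long (own y), 20 wide (own x), 8 thick (own z), about 95 g. Origin: its centre. It leans in one of the bin's three slots (which one varies): tail (+y end) low inside, on the bin's floor at the back wall; head (-y end) up and out, about 70 mm beyond the slotted wall. It slopes up outwards at about 20 degrees: own -y points up the slope, own +z is its top face.
- flat_bar_head (a point): Centre of the flat bar's outer (head) end face, 110 mm from its centre along own -y; about 84 mm above the table at the start.
- flat_bar_tail (a point): Centre of the flat bar's inner (tail) end face, 110 mm from its centre along own +y.
- thin_bar_a: Thin bystander bar, plain aluminium, 220 mm long (own y), 9 mm wide (own x), 8 mm thick. It leans in another slot of the bin just as the flat bar does and must stay there. Origin at its centre.
- thin_bar_b: Thin bystander bar, plain aluminium, 220 mm long (own y), 9 mm wide (own x), 8 mm thick. It leans in another slot of the bin just as the flat bar does and must stay there. Origin at its centre.
- bin: Blue plastic open-topped bin, fixed, 198 mm (own x) x 148 (own y), 95 high, walls and floor 4. Origin: centre of underside. Its -y wall (outer face at own y = -74) has three slots at own x = -60, 0, +60, each 34 wide, from 54 to 80 mm above the table, closed above and below: a bar leaves only endways. About 150 mm of a bar lies behind that wall's outer face.
- tray: Shallow open steel tray fixed to the table, outer 106 mm (own x) x 262 mm (own y), 14 mm high, walls and floor 3 mm (inside 100 x 256 mm). Origin: centre of its underside; the inner floor is 3 mm above it. Its long side is own y.

How it is judged:
On the way:
1. the flat bar's tail comes out through the slot, below the top of the bin's wall (y of flat_bar_tail in the frame of bin between -0.095 and -0.055 m and z of flat_bar_tail in the frame of bin below 0.09 m).
At the end, for the whole second after the job is handed in: The flat bar lies still in the tray, both its ends within the tray's walls and down on its floor (each end's centre less than 12 mm above the table, 7 mm when lying flat), not propped on a wall (x of flat_bar_head in the frame of tray between -0.05 and 0.05 m and y of flat_bar_head in the frame of tray between -0.129 and 0.129 m and z of each of flat_bar_head, flat_bar_tail in the frame of tray below 0.012 m and x of flat_bar_tail in the frame of tray between -0.05 and 0.05 m and y of flat_bar_tail in the frame of tray between -0.129 and 0.129 m and linear speed of flat_bar below 0.02 m/s); the robot touches nothing.
It fails at once if a thin bar is moved more than 25 mm (distance of any of thin_bar_a, thin_bar_b from where it was at the start of the episode above 0.025 m).
It fails at once if the flat bar is dropped or thrown (out of the fingers and faster than 0.8 m/s, a fall of more than about 3 cm) (contact force between the fingers and flat_bar below 0.05 N and linear speed of flat_bar above 0.8 m/s).
It also fails if it takes over 45 s, if anything falls off the work surface, if the arm or the gripper's body presses on something with over 40 N, if the wrist force passes 120 N, or if a joint passes its speed limit or range.

## Robot

A 6-joint arm with a two-finger parallel gripper is mounted at the origin on the work surface. World frame = base frame: x ahead of the robot, y to its left, z up, the work surface at z = 0. Lengths are in m, angles in rad, forces in N, time in s.
With the tool pointing down it reaches from about 0.375 to 0.975 m from the base axis. Payload 3.8 kg.
Tool frame: the origin (TCP) lies midway between the tips of the shut fingers; the grasp point (between the pads) lies bot.grasp_offset behind it (bot.grasp_offset is the distance from the TCP to the grasp point, in m); z points along the fingers, y is the direction in which the jaws open and shut (so a half turn about z gives the same grasp; the last joint's range is limited). The gripper opens to 85 mm and grips with 20 to 120 N. Pads are 22 mm wide; open, the fingers measure 114 mm over their backs; the gripper's body (76 mm by 85 mm) begins 54 mm behind the grasp point. The pads swing forward as they close: fully open they stand 13 mm farther back than shut.
Start: joints at [-1.294, 0.264, 1.604, -0, 1.274, -0.037], TCP at [0.208, -0.642, 0.231] pointing down, gripper open.
Joint ranges: [-2.63, 2.63], [-0.94, 2.18], [0.31, 2.57], [-1.31, 4.45], [0, 2.66], [-2.55, 2.55]. Speed limits (rad/s): [2.57, 2.57, 3.14, 3.14, 3.14, 3.14].

## Interface

Orientations are given as a rotation vector (axis times angle).
In Python, from workcell import read_state, viewer, job, bot gives the robot as it stands.
- The arm moves only by the shell command python3 -m crank 'ROWS' [FORCE]. ROWS is text: rows parted by semicolons, each of 7 numbers parted by spaces: the shift along the tool's x, y, z in mm, then the turn, a rotation vector about the tool's x, y, z in rad, then the closure in counts, from 0 (fully open) to 255 (shut). A call has 1 to 20 rows; each row is the pose to reach, as a shift and turn from the pose commanded when the call began, along the tool's axes at that moment; what a row does not reach only later rows make up. A row lasts 1/8 s, in which the tool goes at most 62.5 mm and 10.7 degrees, less where a joint would pass 70% of its speed; a pose out of reach is approached as far as the arm can. A call with a gripper value outside its range is refused whole. The fingers move at their own pace and stop on an object; FORCE is the grip in N (left out, the last holds). Time passes only in rows, so rows that repeat a pose let the fingers close. It gives the time, the measured TCP pose, the force and the opening at its end, in the units of the state.
- read_state(): the state, without advancing time (a new reading comes with each control period).
- viewer.read_camera(name): name is "side" or "top" or "wrist"; returns a dict with "pixels" (384x512x3 uint8, red, green, blue), "vertical_fov" (degrees; the focal length in pixels is half the picture's height over the tangent of half this angle, whatever the lens; pixels are square), "cx", "cy" (the principal point, pixels), "view" (4x4, takes a point from world to camera coordinates); the wrist camera has in their place "tool_from_camera" (4x4, takes a point from camera to tool coordinates, whose origin is the TCP and whose axes are the flange's). Camera axes: x right, y up, looking along -z (the intrinsics and any distortion apply to the point x, -y, -z); pixel columns grow to the right and rows downward; lengths in m; the calibration is good to about 2 mm. The wrist camera is an equidistant fisheye: a pixel r from the principal point sees the ray r / f radians off the axis. A picture is of the moment at which its call begins: read the wrist's pose just before it. There is no depth.
- job.finish_job(): hands the job in, once; it reports no verdict.
The state is a dict: "time": time; "q": joint angles; "joint_vel": joint speeds; "joint_torque": joint torques, N m; "tool_pos": TCP position; "tcp_rot": TCP orientation; "wrist_force": force on the tool from outside, world axes, zero at the start; "torque": the same for the moment, N m; "width": opening from 0.0 (shut) to 1.0 (fully open).
Only numpy, scipy, OpenCV 4.12 (cv2) and the standard library are available. Lean on these libraries where they do the work, as an engineer would, in place of code of your own. Each camera call takes 0.05 s, during which the arm holds its last target.

## Working session

There is one attempt and no reset: what is moved stays moved. The work goes in short steps, Python scripts to look and compute and a shell command to move; the robot and the scene stay as the last step left them, time stands still between calls to the robot, and variables do not carry over. Pictures are saved under pics/ and viewed, and the job is handed in when it is done.

```bash
ls; mkdir -p pics; cat > look.py <<'E'
import sys,cv2
from workcell import read_state, viewer, job, bot
import numpy as np, pickle
tag=sys.argv[1]
for n in sys.argv[2:]:
    s=read_state(); c=viewer.read_camera(n); c['state']=s
    pickle.dump(c,open(f'pics/{tag}_{n}.pkl','wb'))
    cv2.imwrite(f'pics/{tag}_{n}.png',cv2.cvtColor(np.asarray(c['pixels'],np.uint8),cv2.COLOR_RGB2BGR))
    print(n,{k:v for k,v in c.items() if k not in('pixels','state')})
print(s, bot.grasp_offset)
E
python3 look.py a top side wrist
```

```text
pics
top {'vertical_fov': 47.764248720382646, 'cx': 253.7604497949261, 'cy': 198.23066594212293, 'view': array([[-0.00299394, -0.99985243, -0.01691601,  0.09464265],
       [ 0.99146385, -0.00517295,  0.13027924, -0.55686336],
       [-0.13034752, -0.01638156,  0.99133303, -1.04598633],
       [ 0.        ,  0.        ,  0.        ,  1.        ]])}
side {'vertical_fov': 53.65800791493258, 'cx': 255.43307495595494, 'cy': 190.345020126575, 'view': array([[ 0.92011057, -0.39157779,  0.00796035, -0.48311899],
       [ 0.18816846,  0.45979183,  0.8678618 , -0.20280617],
       [-0.34349551, -0.79703093,  0.49674191, -0.50071861],
       [ 0.        ,  0.        ,  0.        ,  1.        ]])}
wrist {'vertical_fov': 65.70646984690485, 'cx': 256.3780903797216, 'cy': 189.06101833615526, 'tool_from_camera': array([[ 3.80120340e-05,  9.52714553e-01,  3.03866712e-01,
         7.83048483e-02],
       [ 9.99999937e-01, -1.43716058e-04,  3.25499123e-04,
         1.47467523e-03],
       [ 3.53778278e-04,  3.03866680e-01, -9.52714499e-01,
        -1.43569283e-01],
       [ 0.00000000e+00,  0.00000000e+00,  0.00000000e+00,
         1.00000000e+00]])}
{'time': 0.1, 'q': array([-1.29391180e+00,  2.64694720e-01,  1.60524367e+00, -8.18424463e-06,
        1.27371221e+00, -3.69139533e-02]), 'joint_vel': array([-2.57018309e-03,  3.29969742e-05, -2.51375495e-03,  1.59251094e-03,
        2.75591872e-04, -1.54805603e-05]), 'joint_torque': array([ 3.90625200e-04, -5.16704571e+01, -3.68591309e+01, -1.88327463e-04,
        6.29774906e-03, -4.34475317e-05]), 'tool_pos': array([ 0.20815914, -0.64140085,  0.23007177]), 'tcp_rot': array([-3.10098529e+00, -4.90578230e-01,  3.98877663e-04]), 'wrist_force': array([1.13101845, 0.34840881, 0.39122082]), 'torque': array([-0.01825737, -0.03909967, -0.06508262]), 'width': 0.9965237758734129} 0.0187
```

View pics/a_top.png

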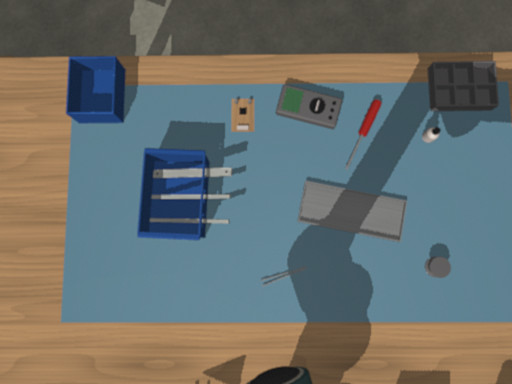

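View pics/a_side.png

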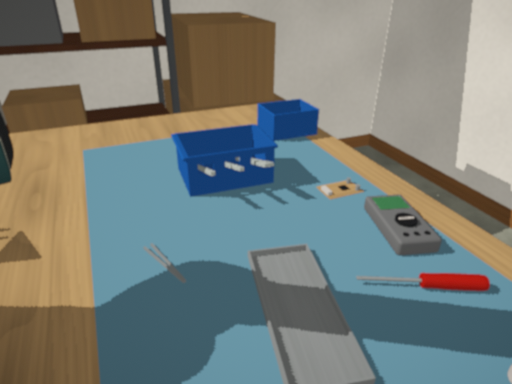

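View pics/a_wrist.png

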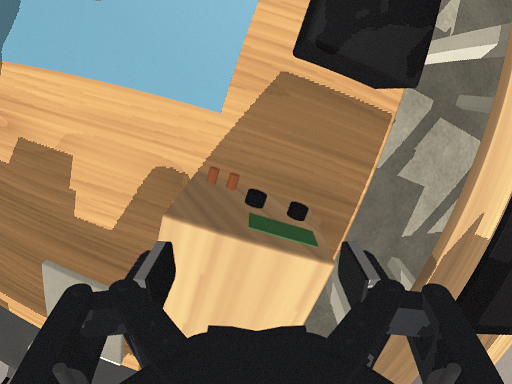

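Top view: bin at left, its slots facing image-right (world −y). The wide bar is in the far slot, with its head at about (231,171) in the top image and (268,163) in the side image. The tray spans about (300–405, 180–240). I'll enlarge these regions for corner picking.

```bash
cat > h.py <<'E'
import numpy as np,pickle,cv2
def load(t,n): return pickle.load(open(f'pics/{t}_{n}.pkl','rb'))
def ray(c,u,v):
    f=384/2/np.tan(np.radians(c['vertical_fov'])/2)
    d=np.array([(u-c['cx'])/f,-(v-c['cy'])/f,-1.])
    R=c['view'][:3,:3];t=c['view'][:3,3]
    d=R.T@d; return -R.T@t, d/np.linalg.norm(d)
def onz(c,u,v,z):
    o,d=ray(c,u,v); return o+d*(z-o[2])/d[2]
def proj(c,p):
    f=384/2/np.tan(np.radians(c['vertical_fov'])/2)
    q=c['view'][:3,:3]@p+c['view'][:3,3]
    return c['cx']-f*q[0]/q[2], c['cy']+f*q[1]/q[2]
def tri(rays):
    A=0;b=0
    for o,d in rays:
        M=np.eye(3)-np.outer(d,d);A=A+M;b=b+M@o
    p=np.linalg.solve(A,b); return p,[np.linalg.norm(np.cross(p-o,d))*1e3 for o,d in rays]
def crop(c,x0,y0,x1,y1,k,name):
    im=cv2.cvtColor(np.asarray(c['pixels'],np.uint8),cv2.COLOR_RGB2BGR)[y0:y1,x0:x1]
    cv2.imwrite(name,cv2.resize(im,None,fx=k,fy=k,interpolation=cv2.INTER_NEAREST))
E
python3 - <<'E'
from h import *
crop(load('a','top'),130,140,250,245,6,'pics/c1.png')
crop(load('a','side'),165,120,285,200,6,'pics/c2.png')
crop(load('a','top'),290,170,415,250,6,'pics/c3.png')
crop(load('a','side'),240,235,380,384,4,'pics/c4.png')
E
```

```text
(no output)
```

View pics/c1.png

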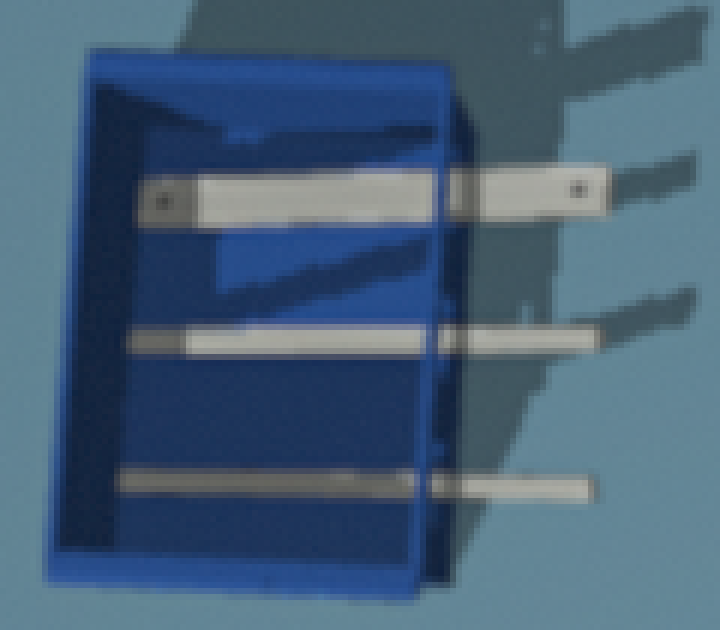

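View pics/c2.png

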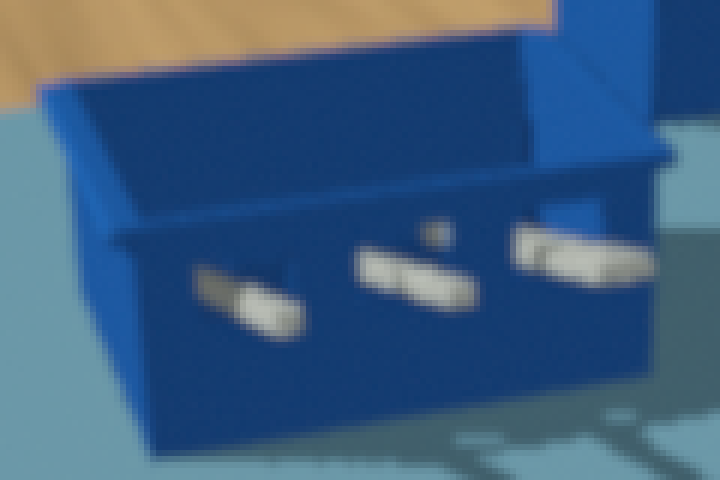

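View pics/c3.png

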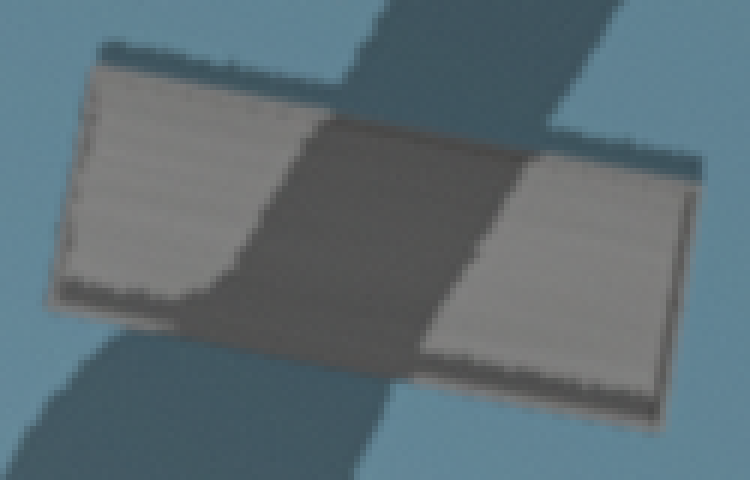

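View pics/c4.png

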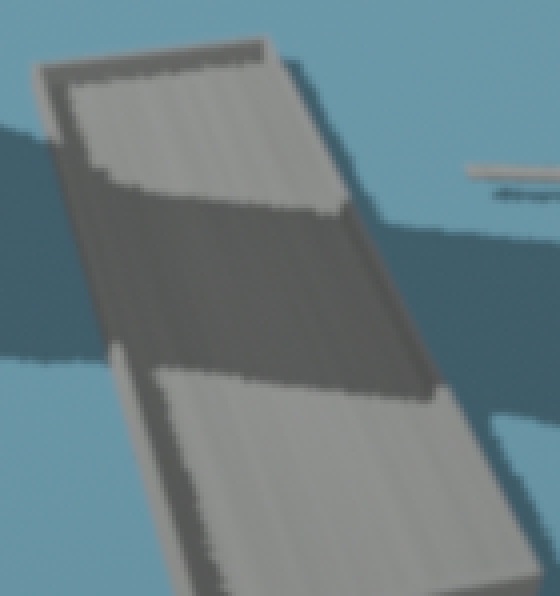

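```bash
python3 - <<'E'
from h import *
T=load('a','top');S=load('a','side')
t=lambda X,Y,x0=130,y0=140,k=6: ray(T,x0+X/k-.5,y0+Y/k-.5)
s=lambda X,Y,x0=165,y0=120,k=6: ray(S,x0+X/k-.5,y0+Y/k-.5)
def z(r,h): o,d=r; return np.round(o+d*(h-o[2])/d[2],4)
np.set_printoptions(precision=4,suppress=True)
print('bin rim', [z(t(*p),.095) for p in [(88,48),(450,62),(418,600),(45,582)]])
print('tri', [tri([t(*a),s(*b)]) for a,b in [((88,48),(555,28)),((450,62),(672,155)),((418,600),(115,238)),((45,582),(40,88))]])
print('head top corners tri',[tri([t(*a),s(*b)]) for a,b in [((611,165),(655,252)),((611,214),(603,250))]])
print('head top z88', [z(t(*p),.088) for p in [(611,165),(611,214)]])
print('tail ', [z(t(*p),.012) for p in [(138,181),(138,228)]])
tt=lambda X,Y:t(X,Y,290,170,6); ss=lambda X,Y:s(X,Y,240,235,4)
print('tray',[z(tt(*p),.014) for p in [(92,62),(705,180),(660,430),(48,305)]])
print('tray tri',[tri([tt(*a),ss(*b)]) for a,b in [((92,62),(268,38)),((48,305),(33,65)),((705,180),(540,575))]])
E
```

```text
bin rim [array([0.6744, 0.3553, 0.095 ]), array([0.6676, 0.2095, 0.095 ]), array([0.4529, 0.2194, 0.095 ]), array([0.4605, 0.3658, 0.095 ])]
tri [(array([0.6771, 0.3551, 0.0932]), [np.float64(2.386814887050798), np.float64(2.3868148870509844)]), (array([0.6664, 0.21  , 0.0943]), [np.float64(1.3996937334174928), np.float64(1.399693733417276)]), (array([0.4545, 0.2194, 0.0931]), [np.float64(1.5523041400966189), np.float64(1.5523041400966573)]), (array([0.4612, 0.366 , 0.0939]), [np.float64(0.6409087161480808), np.float64(0.6409087161482641)])]
head top corners tri [(array([0.6266, 0.145 , 0.0898]), [np.float64(0.4115025737076463), np.float64(0.4115025737077021)]), (array([0.6062, 0.1445, 0.0944]), [np.float64(0.7664715615826492), np.float64(0.7664715615825084)])]
head top z88 [array([0.6266, 0.1452, 0.088 ]), array([0.6067, 0.1452, 0.088 ])]
tail  [array([0.6365, 0.3548, 0.012 ]), array([0.6159, 0.3542, 0.012 ])]
tray [array([ 0.6071, -0.0382,  0.014 ]), array([ 0.555 , -0.2959,  0.014 ]), array([ 0.4499, -0.2721,  0.014 ]), array([ 0.5033, -0.0178,  0.014 ])]
tray tri [(array([ 0.6072, -0.0383,  0.0128]), [np.float64(0.18361078792699875), np.float64(0.18361078792715843)]), (array([ 0.5032, -0.0177,  0.0144]), [np.float64(0.11112532822874532), np.float64(0.11112532822877123)]), (array([ 0.5538, -0.2951,  0.0141]), [np.float64(1.3459941254080912), np.float64(1.345994125408299)])]
```

```bash
cat > plan.py <<'E'
from h import *
from scipy.spatial.transform import Rotation as R
from workcell import read_state
np.set_printoptions(precision=3,suppress=True)
def frame(yaw,slope):
    # tool y = bar x, tool x = bar tail dir (down slope), z = -bar top normal ; yaw,slope deg
    c,s=np.cos(np.radians(yaw)),np.sin(np.radians(yaw))
    bx=np.array([c,s,0]);by=np.array([-s,c,0])
    t=np.radians(slope); tail=by*np.cos(t)+np.array([0,0,-np.sin(t)])
    return R.from_matrix(np.stack([tail,bx,np.cross(tail,bx)],1))
def go(p,Rt,st=None):
    st=st or read_state(); R0=R.from_rotvec(st['tcp_rot'])
    print('shift mm',R0.inv().apply(np.array(p)-st['tool_pos'])*1e3,'rot',(R0.inv()*Rt).as_rotvec(),'deg',np.degrees((R0.inv()*Rt).magnitude()))
E
python3 - <<'E'
from plan import *
go([.615,.10,.26],frame(-2.7,20))
go([.615,.10,.26],frame(-2.7,0))
E
```

```text
shift mm [ 615.791 -579.794  -28.659] rot [-0.213 -0.306 -1.197] deg 71.82175130100083
shift mm [ 615.791 -579.794  -28.659] rot [-0.001 -0.001 -1.21 ] deg 69.3236506734039
```

```bash
r="x"; python3 -m crank '200 -190 -25 0 0 -0.4 110;400 -380 -28 0 0 -0.8 110;616 -580 -29 0 0 -1.21 110;616 -580 -29 0 0 -1.21 110;616 -580 -29 0 0 -1.21 110;616 -580 -29 0 0 -1.21 110;616 -580 -29 0 0 -1.21 110;616 -580 -29 0 0 -1.21 110;616 -580 -29 0 0 -1.21 110;616 -580 -29 0 0 -1.21 110;616 -580 -29 0 0 -1.21 110;616 -580 -29 0 0 -1.21 110;616 -580 -29 0 0 -1.21 110;616 -580 -29 0 0 -1.21 110;616 -580 -29 0 0 -1.21 110;616 -580 -29 0 0 -1.21 110;616 -580 -29 0 0 -1.21 110;616 -580 -29 0 0 -1.21 110' && python3 look.py b wrist
```

```text
time: 2.4
tool_pos: [0.6149, 0.0986, 0.2604]
tcp_rot: [2.275, 2.167, -0.0]
wrist_force: [0.2, -0.1, -0.3]
width: 0.572
wrist {'vertical_fov': 65.70646984690485, 'cx': 256.3780903797216, 'cy': 189.06101833615526, 'tool_from_camera': array([[ 3.88530904e-05,  9.52881234e-01,  3.03343621e-01,
         7.65338995e-02],
       [ 9.99999902e-01, -1.70890460e-04,  4.08728641e-04,
         1.08834635e-03],
       [ 4.41308383e-04,  3.03343575e-01, -9.52881147e-01,
        -1.43566057e-01],
       [ 0.00000000e+00,  0.00000000e+00,  0.00000000e+00,
         1.00000000e+00]])}
{'time': 2.4, 'q': array([ 1.19148872e-01,  1.49503961e-01,  1.68683784e+00, -1.35439509e-04,
        1.30516684e+00,  1.67691378e-01]), 'joint_vel': array([ 0.00151362,  0.00046283, -0.00353674,  0.00236683, -0.00052809,
        0.00181518]), 'joint_torque': array([ 1.29259899e-01, -4.53828371e+01, -3.70533264e+01,  7.01238969e-03,
        4.51622755e-04, -1.49471325e-03]), 'tool_pos': array([0.61491116, 0.09864669, 0.26044669]), 'tcp_rot': array([ 2.27454833e+00,  2.16680885e+00, -1.72310227e-05]), 'wrist_force': array([ 0.20175662, -0.11697277, -0.25405958]), 'torque': array([ 0.00733883, -0.00524807,  0.03532526]), 'width': 0.5724976068412849} 0.0187
```

View pics/b_wrist.png

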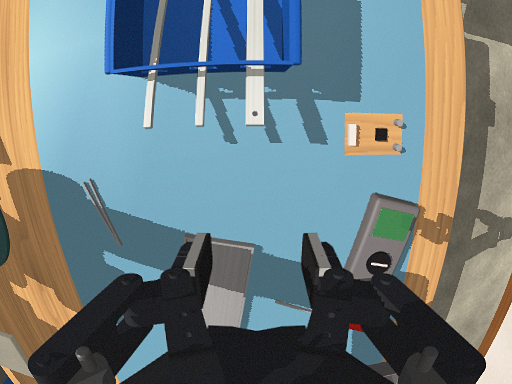

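Wrist view: bar head end edge spans about (246–264, 125), with the mark at (255,114). The fingers hang clear. I'll triangulate the head using the wrist and top views.

```bash
cat >> h.py <<'E'
def wray(c,u,v):
    from scipy.spatial.transform import Rotation as R
    f=384/2/np.tan(np.radians(c['vertical_fov'])/2)
    a=np.array([u-c['cx'],v-c['cy']]);r=np.hypot(*a);th=r/f
    d=np.array([a[0]/r*np.sin(th),-a[1]/r*np.sin(th),-np.cos(th)])
    M=c['tool_from_camera'];Rt=R.from_rotvec(c['state']['tcp_rot'])
    return Rt.apply(M[:3,3])+c['state']['tool_pos'], Rt.apply(M[:3,:3]@d)
E
python3 - <<'E'
from h import *
crop(load('b','wrist'),180,50,300,140,6,'pics/c5.png')
E
```

```text
(no output)
```

View pics/c5.png

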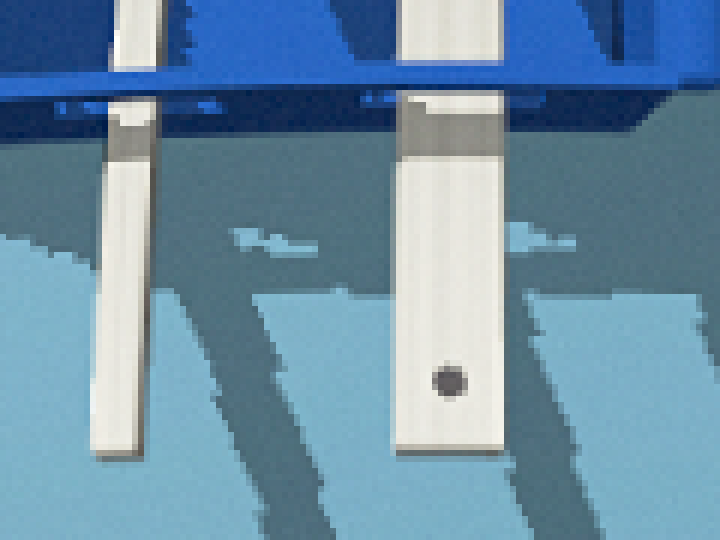

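```bash
python3 - <<'E'
from h import *
np.set_printoptions(precision=4,suppress=True)
T=load('a','top');S=load('a','side');W=load('b','wrist')
t=lambda X,Y:ray(T,130+X/6-.5,140+Y/6-.5); s=lambda X,Y:ray(S,165+X/6-.5,120+Y/6-.5)
w=lambda X,Y:wray(W,180+X/6-.5,50+Y/6-.5)
print('hole tw',tri([t(579,189),w(449,381)]))
print('right',tri([t(611,165),w(504,446)]),tri([t(611,165),w(504,446),s(655,252)]))
print('left',tri([t(611,214),w(394,446)]),tri([t(611,214),w(394,446),s(603,250)]))
for p in [(504,446),(394,446),(504,160),(396,160)]:
    o,d=w(*p); 
    for h in (.089,): print(p,o+d*(h-o[2])/d[2])
E
```

```text
hole tw (array([0.6168, 0.1583, 0.0877]), [np.float64(0.3076497490247501), np.float64(0.30764974902477676)])
right (array([0.6263, 0.1459, 0.0871]), [np.float64(0.7793954587825614), np.float64(0.7793954587823777)]) (array([0.6264, 0.1457, 0.0894]), [np.float64(0.6254136555943239), np.float64(1.1852449407500096), np.float64(0.9203753328769958)])
left (array([0.6068, 0.1463, 0.084 ]), [np.float64(1.0575798601103565), np.float64(1.0575798601103261)]) (array([0.6067, 0.1463, 0.0932]), [np.float64(1.7419999906675643), np.float64(1.7149154167726237), np.float64(1.1604414955670208)])
(504, 446) [0.6257 0.1467 0.089 ]
(394, 446) [0.6064 0.1476 0.089 ]
(504, 160) [0.6281 0.1972 0.089 ]
(396, 160) [0.6094 0.1982 0.089 ]
```

```bash
python3 - <<'E'
from plan import *
F=frame(-2.6,20); M=F.as_matrix(); head=np.array([.6164,.146,.0885])
P=head+.030*M[:,0]+.004*M[:,2]; tcp=P+.009*M[:,2]
print(P,tcp); go(tcp-.06*M[:,2],F); go(tcp,F)
E
```

```text
[0.618 0.173 0.074] [0.617 0.17  0.066]
shift mm [ 91.48  -1.06 138.09] rot [-0.    -0.349 -0.003] deg 19.997449564495458
shift mm [ 70.962  -1.014 194.473] rot [-0.    -0.349 -0.003] deg 19.997449564495458
```

```bash
python3 -m crank '50 -1 60 0 -0.17 0 120;91 -1 120 0 -0.349 -0.003 120;91 -1 138 0 -0.349 -0.003 120;91 -1 138 0 -0.349 -0.003 120;81 -1 166 0 -0.349 -0.003 120;81 -1 166 0 -0.349 -0.003 120;81 -1 166 0 -0.349 -0.003 120' && python3 look.py c wrist side|tail -1; python3 - <<'E'
from plan import *
F=frame(-2.6,20); go([.617,.170,.066],F)
E
```

```text
time: 3.32
tool_pos: [0.6194, 0.1799, 0.0969]
tcp_rot: [2.081, 1.987, -0.363]
wrist_force: [-0.0, 0.6, 0.9]
width: 0.528
        1.06280442e+00, -3.86462096e-03]), 'tool_pos': array([0.61967241, 0.18034662, 0.09707733]), 'tcp_rot': array([ 2.08087001,  1.98723098, -0.36196434]), 'wrist_force': array([ 1.1821638 , -0.06871015,  0.54340073]), 'torque': array([0.16423539, 0.01105294, 0.00041747]), 'width': 0.5289514378320962} 0.0187
shift mm [ 0.419 -2.187 32.708] rot [ 0.003 -0.002 -0.001] deg 0.19932252536739875
```

View pics/c_wrist.png

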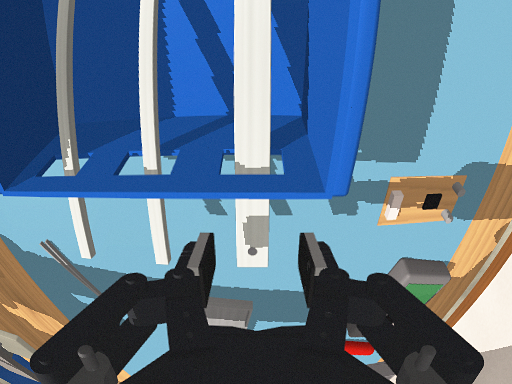

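View pics/c_side.png

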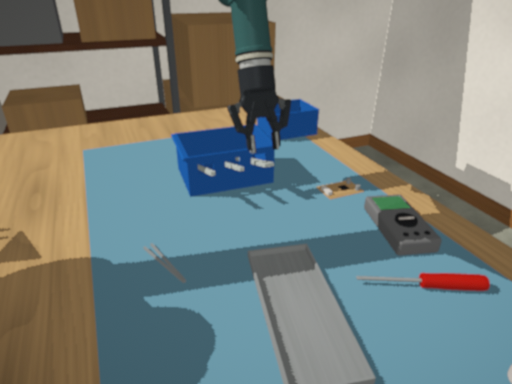

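Both views show the jaws centred on the bar: the fingers are at about 205 and 305, and the bar is at 237–268. The thin bars are well clear. I'll go down 33 mm and grip.

```bash
python3 -m crank '0 -1 15 0 0 0 120;0 -2 33 0 0 0 120;0 -2 33 0 0 0 120;0 -2 33 0 0 0 120;0 -2 33 0 0 0 255;0 -2 33 0 0 0 255;0 -2 33 0 0 0 255;0 -2 33 0 0 0 255;0 -2 33 0 0 0 255;0 -2 33 0 0 0 255' 70 && python3 look.py d wrist side|tail -1
```

```text
time: 4.68
tool_pos: [0.616, 0.1698, 0.0636]
tcp_rot: [2.079, 1.99, -0.365]
wrist_force: [1.2, 1.0, 2.5]
width: 0.21
        1.43937159e+00, -3.58145556e-02]), 'tool_pos': array([0.61598546, 0.16980323, 0.06365098]), 'tcp_rot': array([ 2.0792623 ,  1.98967258, -0.36546888]), 'wrist_force': array([0.93864068, 1.10128773, 2.64183327]), 'torque': array([ 0.32677216, -0.19164624,  0.01416351]), 'width': 0.20751877637589497} 0.0187
```

View pics/d_wrist.png

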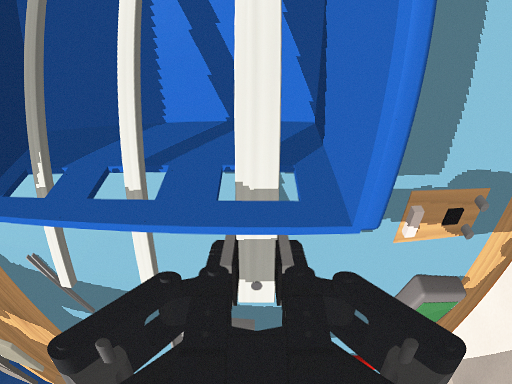

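Gripped: the pads are either side of the bar at (225–290, 240–290), and width 0.21 is close to 20 mm. I'll ease it up 4 mm and begin drawing it along its slope.

```bash
python3 -m crank '0 0 -2 0 0 0 255;-3 0 -4 0 0 0 255;-12 0 -4 0 0 0 255;-25 0 -4 0 0 0 255;-40 0 -4 0 0 0 255;-40 0 -4 0 0 0 255' && python3 look.py e wrist side|tail -1
```

```text
time: 5.52
tool_pos: [0.6142, 0.1319, 0.0815]
tcp_rot: [2.081, 1.988, -0.367]
wrist_force: [0.6, -0.3, -0.7]
width: 0.211
        1.04954056e+00, -2.14589434e-02]), 'tool_pos': array([0.61413847, 0.13255781, 0.08121224]), 'tcp_rot': array([ 2.08098889,  1.98827153, -0.36607831]), 'wrist_force': array([-0.36026098, -0.16032973, -1.20758997]), 'torque': array([0.15171449, 0.00325389, 0.00684579]), 'width': 0.21335369675083635} 0.0187
```

View pics/e_wrist.png

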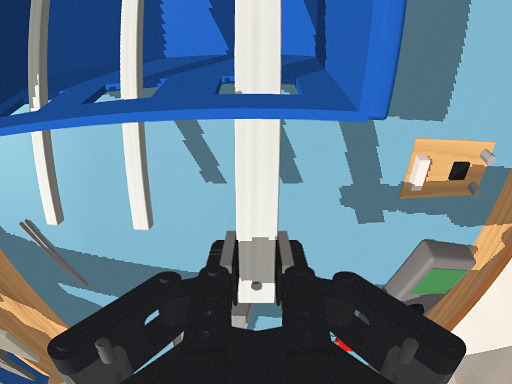

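View pics/e_side.png

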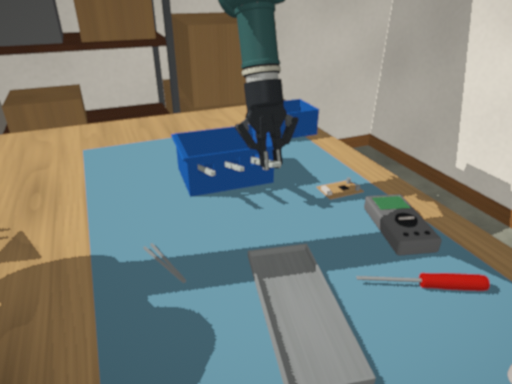

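The bar comes out with the grip (its mark is still at (257,286)), forces are about 1 N and the thin bars have not moved. I'll keep drawing.

```bash
python3 -m crank '-15 0 0 0 0 0 255;-30 0 0 0 0 0 255;-45 0 0 0 0 0 255;-60 0 0 0 0 0 255;-75 0 0 0 0 0 255;-85 0 0 0 0 0 255;-95 0 0 0 0 0 255;-105 0 0 0 0 0 255;-115 0 0 0 0 0 255;-125 0 0 0 0 0 255;-140 0 0 0 0 0 255;-155 0 0 0 0 0 255;-155 0 0 0 0 0 255' && python3 look.py f wrist side|tail -1
```

```text
time: 7.25
tool_pos: [0.6078, -0.0134, 0.1345]
tcp_rot: [2.081, 1.988, -0.366]
wrist_force: [1.5, -0.5, -1.6]
width: 0.215
        6.69304356e-01, -2.66044488e-02]), 'tool_pos': array([ 0.60766781, -0.01273049,  0.1340851 ]), 'tcp_rot': array([ 2.08065706,  1.98843247, -0.36615299]), 'wrist_force': array([-0.2343381 ,  0.69693233, -1.73659309]), 'torque': array([ 0.17411031, -0.01945599, -0.00195411]), 'width': 0.2125177822487542} 0.0187
```

View pics/f_wrist.png

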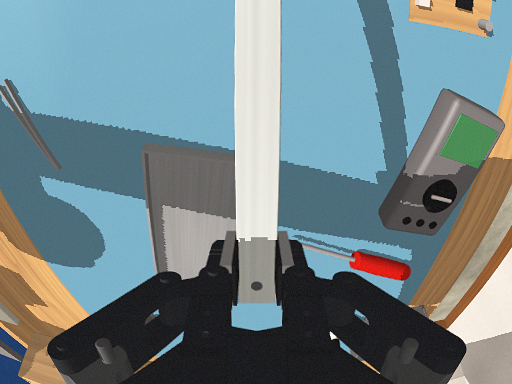

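View pics/f_side.png

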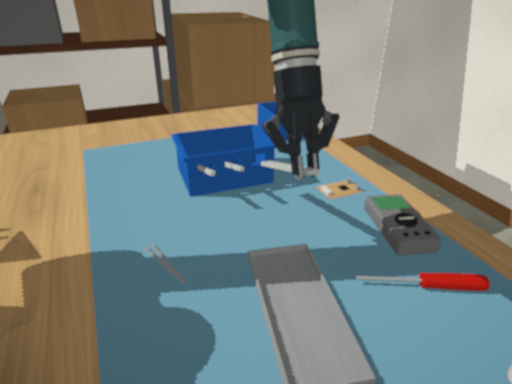

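The tail is now about 45 mm outside the wall, the bar is straight in the grip, and the thin bars are unmoved. Next I'll work out levelling and carrying.

```bash
python3 - <<'E'
from plan import *
st=read_state(); p=st['tool_pos']
go(p+[0,-.02,.01],frame(-2.6,0))
F=frame(-11.6,0)
go([.5127,-.2344,.10],F); go([.5127,-.2344,.05],F)
E
```

```text
shift mm [-22.194   0.893  -2.576] rot [-0.     0.349  0.001] deg 19.96879732384978
shift mm [-200.947  -84.865  109.029] rot [0.027 0.348 0.156] deg 21.899456054439327
shift mm [-183.871  -84.857  156.023] rot [0.027 0.348 0.156] deg 21.899456054439327
```

```bash
python3 -m crank '-10 0 -1 0 0.1 0 255;-22 1 -3 0 0.22 0 255;-30 1 0 0 0.349 0 255;-60 -15 20 0.01 0.349 0.04 255;-100 -35 45 0.01 0.348 0.08 255;-140 -55 70 0.02 0.348 0.12 255;-175 -72 93 0.027 0.348 0.156 255;-201 -85 109 0.027 0.348 0.156 255;-201 -85 109 0.027 0.348 0.156 255;-201 -85 109 0.027 0.348 0.156 255' && python3 look.py g wrist side top|tail -1
```

```text
time: 8.6
tool_pos: [0.513, -0.2338, 0.1001]
tcp_rot: [2.434, 1.987, 0.0]
wrist_force: [0.0, 0.0, -0.7]
width: 0.209
        2.60988192e-02,  3.81823411e-03]), 'tool_pos': array([ 0.51345671, -0.23343346,  0.10033613]), 'tcp_rot': array([2.43192936e+00, 1.98787764e+00, 4.24365234e-04]), 'wrist_force': array([-0.35214215,  0.50097933, -0.84275101]), 'torque': array([-0.11412832, -0.02313775, -0.00073208]), 'width': 0.20877015747638167} 0.0187
```

View pics/g_wrist.png

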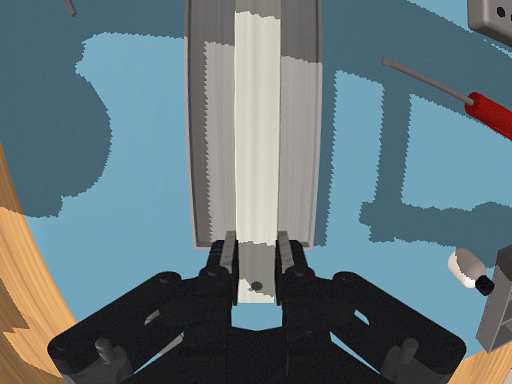

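View pics/g_side.png

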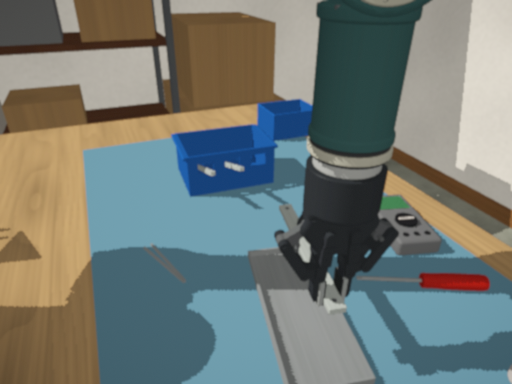

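View pics/g_top.png

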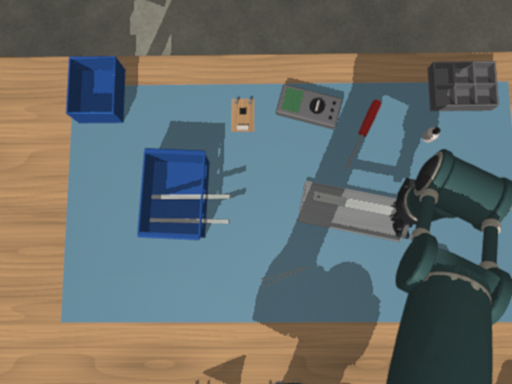

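The bar is in line with the tray in every view: the tail is at about (314,195) in the top view and (288,205) in the side view. The thin bars are still in place. I'll check the tail's height before lowering.

```bash
python3 - <<'E'
from h import *
crop(load('g','top'),295,175,415,250,6,'pics/c6.png')
crop(load('g','side'),260,190,360,320,5,'pics/c7.png')
E
```

```text
(no output)
```

View pics/c6.png

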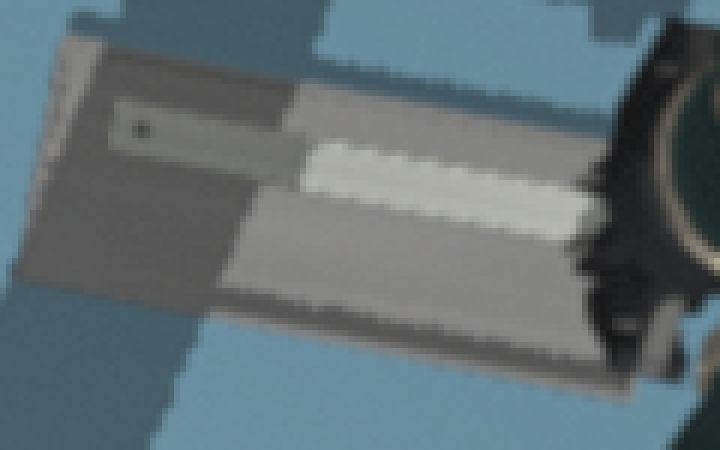

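View pics/c7.png

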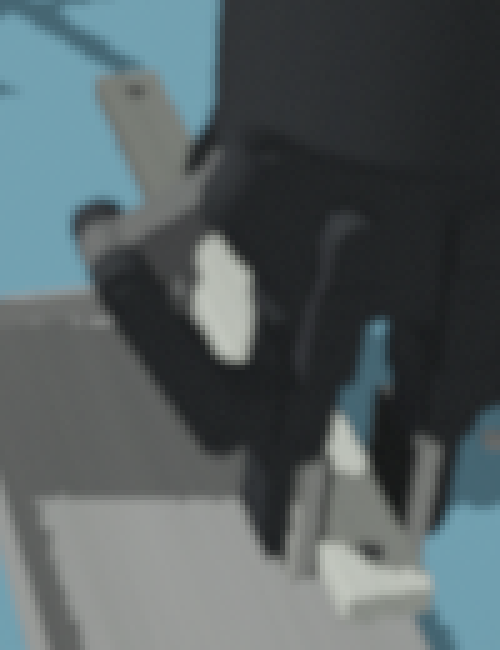

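```bash
python3 - <<'E'
from h import *
np.set_printoptions(precision=4,suppress=True)
T=load('g','top');S=load('g','side');W=load('g','wrist')
t=lambda X,Y:ray(T,295+X/6-.5,175+Y/6-.5); s=lambda X,Y:ray(S,260+X/5-.5,190+Y/5-.5)
print('tail hole',tri([t(141,129),s(136,91)]))
print('tail corners',tri([t(114,100),s(158,73)]),tri([t(106,148),s(97,78)]))
print('head hole (wrist,side)',tri([s(372,550),wray(W,256.5,286)]))
print('tip', [onz(S,260+x/5,190+y/5,0.1)for x,y in[(300,578)]])
E
```

```text
tail hole (array([ 0.5518, -0.0578,  0.1137]), [np.float64(0.22976741614777157), np.float64(0.22976741614767932)])
tail corners (array([ 0.5641, -0.0481,  0.1117]), [np.float64(0.8225950861845588), np.float64(0.8225950861845086)]) (array([ 0.5449, -0.0444,  0.1123]), [np.float64(0.39916519021206237), np.float64(0.3991651902122858)])
head hole (wrist,side) (array([ 0.5112, -0.2505,  0.1168]), [np.float64(0.2885610924519676), np.float64(0.288561092451747)])
tip [array([ 0.5024, -0.2392,  0.1   ])]
```

The bar is level within about 1° (top face 0.113–0.117 m), its underside is about 7 mm above the nominal TCP, and its centre is within 3 mm of the tray's centre. I'll lower it.

```bash
python3 -m crank '0 0 25 0 0 0 255;0 0 50 0 0 0 255;0 0 70 0 0 0 255;0 0 85 0 0 0 255;0 0 92 0 0 0 255;0 0 92 0 0 0 255;0 0 92 0 0 0 255' ;  python3 -m crank '0 0 1 0 0 0 255;0 0 2 0 0 0 255;0 0 2 0 0 0 255'; python3 look.py i wrist side|tail -1;  python3 - <<'E'
from h import *
crop(load('i','side'),260,200,400,340,5,'pics/c8.png')
E
```

```text
time: 9.62
tool_pos: [0.5134, -0.2347, 0.0089]
tcp_rot: [2.432, 1.986, 0.001]
wrist_force: [0.9, -0.3, -0.7]
width: 0.21
time: 10.0
tool_pos: [0.5127, -0.2344, 0.0062]
tcp_rot: [2.434, 1.986, -0.0]
wrist_force: [-0.8, 0.5, -0.7]
width: 0.214
        1.72872387e-02,  3.56814508e-05]), 'tool_pos': array([ 0.51262361, -0.23440142,  0.00613205]), 'tcp_rot': array([ 2.43359239e+00,  1.98636532e+00, -3.36051244e-04]), 'wrist_force': array([-0.7010694 , -0.26090138, -0.8501961 ]), 'torque': array([-0.07609353, -0.0565553 , -0.00578517]), 'width': 0.2133143717590504} 0.0187
```

View pics/c8.png

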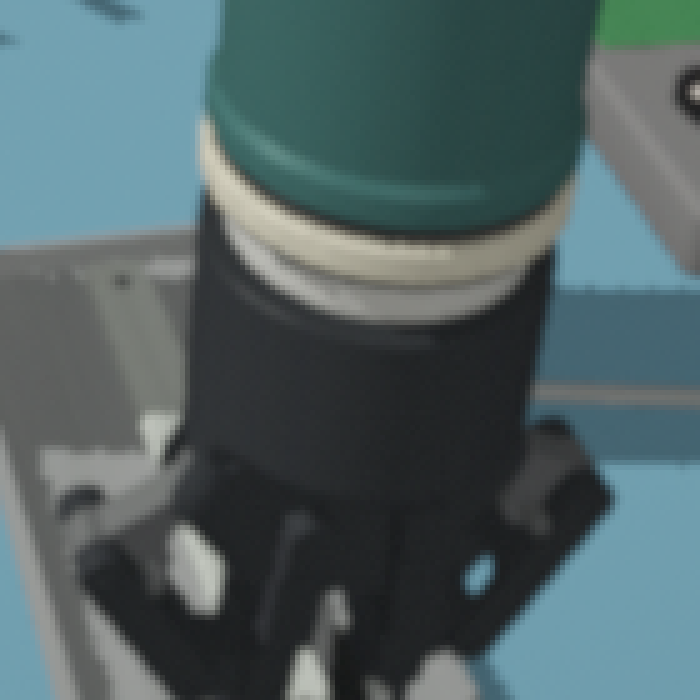

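View pics/i_wrist.png

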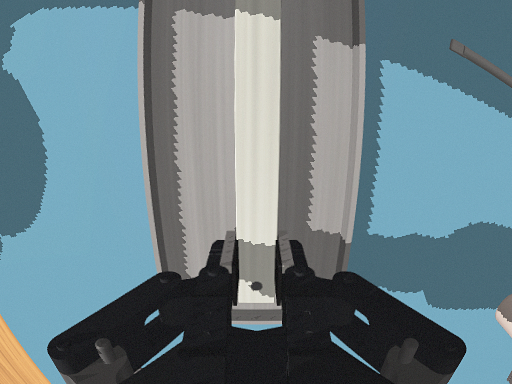

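The bar is inside the tray walls and touching nothing yet. I'll inch down, watching the force.

```bash
python3 -m crank '0 0 1 0 0 0 255;0 0 2 0 0 0 255;0 0 2 0 0 0 255';python3 -m crank '0 0 1 0 0 0 255;0 0 1 0 0 0 255'; python3 -c "
from workcell import read_state;print(read_state()['torque'])"
```

```text
time: 10.48
tool_pos: [0.5125, -0.2343, 0.0039]
tcp_rot: [-2.434, -1.987, 0.001]
wrist_force: [-0.5, -0.5, -0.9]
width: 0.212
time: 10.72
tool_pos: [0.5127, -0.2344, 0.0035]
tcp_rot: [2.434, 1.987, -0.0]
wrist_force: [-1.5, 0.7, 3.3]
width: 0.212
[ 0.04573213  0.26404018 -0.02527632]
```

A fingertip has just touched the floor (about 4 N) with the bar's underside roughly 7 mm above it. I'll back off 1 mm and tip the tail down about 2° so it lands first and the release is gentle.

```bash
python3 -m crank '0 0 -1 0 0 0 255;0 0 -1 0 -0.015 0 255;0 0 -1 0 -0.03 0 255;0 0 -1 0 -0.03 0 255';python3 -c "
from workcell import read_state;print(read_state()['torque'])"
```

```text
time: 11.22
tool_pos: [0.5126, -0.234, 0.0039]
tcp_rot: [2.418, 1.975, -0.037]
wrist_force: [-0.7, -0.0, 0.1]
width: 0.206
[-0.00375564 -0.02234016 -0.01950117]
```

The wrist reading is up 1 N, so the tail is bearing lightly. Releasing.

```bash
python3 -m crank '0 0 0 0 0 0 200;0 0 0 0 0 0 180;0 0 0 0 0 0 160;0 0 0 0 0 0 130;0 0 0 0 0 0 120;0 0 0 0 0 0 120;0 0 0 0 0 0 120' 20; python3 look.py j wrist|tail -1
```

```text
time: 12.1
tool_pos: [0.5127, -0.2344, 0.0041]
tcp_rot: [2.419, 1.974, -0.037]
wrist_force: [0.5, -0.8, -0.0]
width: 0.533
       -3.56601365e-02, -2.87679120e-05]), 'tool_pos': array([ 0.51265705, -0.23436323,  0.0040501 ]), 'tcp_rot': array([ 2.41875384,  1.9743241 , -0.03665675]), 'wrist_force': array([ 0.50962013, -0.76798184, -0.03041557]), 'torque': array([ 0.00248864, -0.00837699, -0.01715808]), 'width': 0.5331374781371861} 0.0187
```

View pics/j_wrist.png

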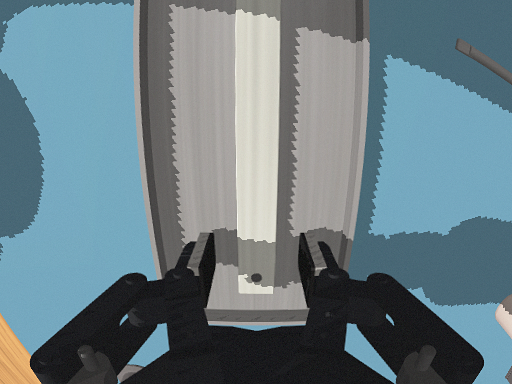

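Released: the bar lies between the open fingers with its head edge at (255,292), short of the tray's end wall at about 315. I'll go straight up and away.

```bash
python3 -m crank '0 0 -15 0 0 0 120;0 0 -40 0 0 0 120;0 0 -90 0 0 0 120;-30 0 -150 0 0 0 120;-60 0 -200 0 0 0 120;-60 100 -200 0 0 0 120;-60 140 -200 0 0 0 120;-60 200 -200 0 0 0 120;-60 200 -200 0 0 0 120;-60 200 -200 0 0 0 120;-60 200 -200 0 0 0 120'; python3 look.py k top side|tail -1;  python3 - <<'E'
from h import *
crop(load('k','side'),235,230,385,380,4,'pics/c9.png')
crop(load('k','top'),290,170,415,250,6,'pics/c10.png')
E
```

```text
time: 13.52
tool_pos: [0.6965, -0.3271, 0.2065]
tcp_rot: [2.419, 1.974, -0.037]
wrist_force: [0.4, 0.7, -0.5]
width: 0.532
       -5.84648887e-02, -1.04719755e-03]), 'tool_pos': array([ 0.696421  , -0.32710578,  0.20677032]), 'tcp_rot': array([ 2.41912313,  1.97377893, -0.03690114]), 'wrist_force': array([-0.26681594, -1.07151162,  0.34753204]), 'torque': array([ 0.04237329, -0.00768467, -0.00690592]), 'width': 0.5262966891824912} 0.0187
```

View pics/c9.png

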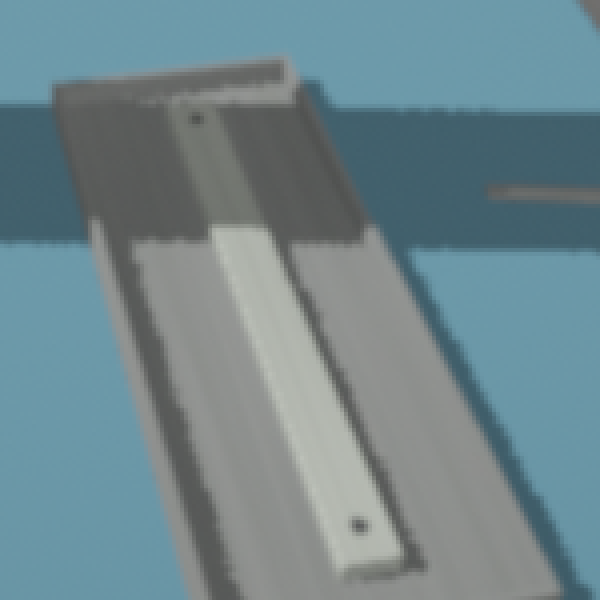

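View pics/c10.png

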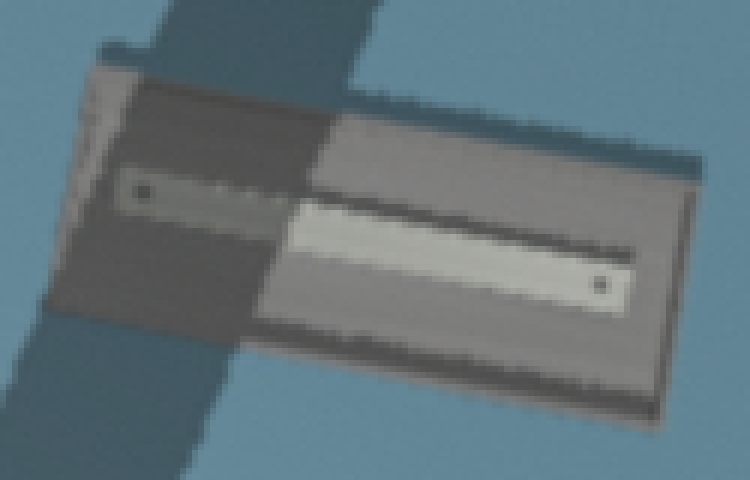

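View pics/k_side.png

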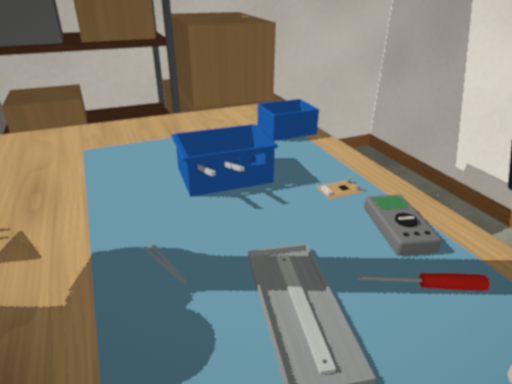

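View pics/k_top.png

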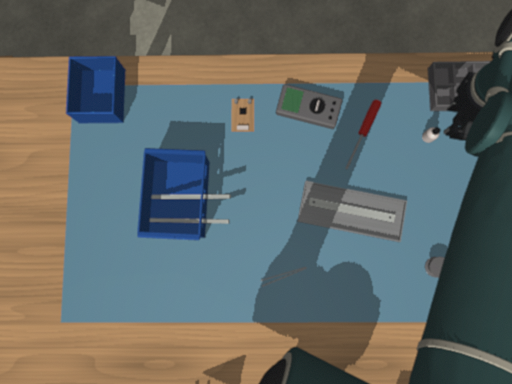

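```bash
python3 - <<'E'
from h import *
np.set_printoptions(precision=4,suppress=True)
T=load('k','top');S=load('k','side')
for a,b in [((144,191),(196,118)),((600,285),(359,525))]:
    print(tri([ray(T,290+a[0]/6-.5,170+a[1]/6-.5),ray(S,235+b[0]/4-.5,230+b[1]/4-.5)]))
from workcell import job; print(job.finish_job())
E
```

```text
(array([ 0.5513, -0.0592,  0.0129]), [np.float64(0.3840135376067763), np.float64(0.38401353760680973)])
(array([ 0.511 , -0.2504,  0.0121]), [np.float64(0.1142981641132715), np.float64(0.11429816411323047)])
the job is handed in; nothing more can be done
None
```

The flat bar now lies flat and lengthways in the tray, and I handed the job in at about 13.6 s; no verdict was given. I gripped it across its width about 30 mm from the head and drew it roughly 195 mm up its slope through the slot. I then levelled it, carried it over the tray, and let it go with the tail lightly down.

**Last checks**
- **Height:** the marks at the bar's two ends stand at 12.9 and 12.1 mm. A flat bar's top face would be at 11 mm, so it is flat within the 2 mm calibration.
- **Position:** both ends are inside the tray walls. The bar is close to the tray's centre lengthways and about parallel to its long side.
- **Thin bars:** they look unmoved in the top and side views.
- **Arm:** it is about 0.2 m above the table and touches nothing.

**What was less certain**
- While lowering, a fingertip touched the tray floor at about 4 N, so I backed off 1 mm. The head end then fell roughly 7 mm when released. That should be well under the drop limit, but I did not measure its speed.
- I did not measure the tail's height as it left the slot. It is inferred from the straight draw and an unslipped grip.

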